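# Fold up the draught screen

## Task

The candles behind the little three-panel draught screen have set, so fold the screen away. First fold the end panel over onto the near face of the middle panel until their spring catch snaps and the two lie flat together, then swing that pair round against the fixed panel until the foot's catch snaps as well. Leave the screen flat shut and let go of it, and do not knock the candles and other small things standing about.

Things in the scene. Friction and masses are not known exactly. Their poses are not given: they have to be found in the camera images.
- screen_foot: Fixed part of a small aluminium draught screen: dark steel foot plate 80 x 178 x 10 mm, screwed down (x -44 to 36, y -152 to 26 mm in its frame), with the upright fixed panel: 8 mm thick, centre plane x = 0, y -6 to -140 mm, top edge at z 125 mm. Origin on the table top, beside the first hinge. The panels fold onto the fixed panel's -x side (the robot's side).
- first_hinge (a point): On the vertical axis of the first hinge, at (-10, 0, 125) mm in the foot's frame, level with the panels' top edges; the middle panel turns about it. All panels are 8 mm thick with top edges at z 125 mm; the moving ones end 34 mm above the table, their catch parts 12 mm above it.
- fixed_top (a point): On the top edge of the fixed panel, mid-thickness, 110 mm from the first hinge and 30 mm from the free edge. With all shut, the fixed, end and middle panels' centre planes are at x = 0, -10 and -20 mm in the foot's frame (28 mm over the outside), in that order.
- middle_panel (a joint): Angle (rad) of the middle panel about the first hinge. 0: in line with the fixed panel, pointing to +y of the foot. Grows anticlockwise from above, folding towards the robot; 3.14 is flat shut with the end panel in between. Stays where left (friction about 0.2 N m). In hinge axes turned by it from the foot's: centre plane x = 10, panel y 6 to 134, second hinge at (5, 139) mm.
- end_panel (a joint): Angle (rad) of the end panel about the second hinge, relative to the middle panel. 0: in line with it; grows anticlockwise from above; 3.14 is flat on the middle panel's near face, 18 mm over both. Stays where left (friction about 0.06 N m). In hinge axes turned with it: centre plane x = 5, panel y 6 to 115 mm. It cannot pass through the fixed panel, so it is shut first.
- second_hinge (a point): On the vertical axis of the second hinge, between middle and end panel, level with the top edges.
- middle_top (a point): On the top edge of the middle panel, mid-thickness, 55 mm from the first hinge. The foot's catch: in the last 0.13 rad a nose under this panel, 120 mm from the first hinge, must be forced over a sprung ball in the foot (about 8 N at the nose); then it snaps and stays shut.
- end_top (a point): On the top edge of the end panel, mid-thickness, 85 mm from the second hinge, 30 mm from its free edge. Its catch: in the last 0.15 rad a nose under it, 100 mm from the second hinge, must be forced over a sprung ball carried by the middle panel (about 8 N at the nose). The middle panel gives way to a push, so squeeze the two panels together.
- poured_candle_mid (a point): Centre of a loose glass jar candle, 68 mm across, 62 mm high, standing behind the screen; leave alone.
- lidded_candle_mid (a point): Centre of a loose jar candle with a metal lid, 70 mm across, 72 mm high, standing behind the screen; leave alone.
- spool_mid (a point): Centre of a loose wooden wick spool, 60 mm across, 50 mm high; leave alone.
- round_lid_mid (a point): Centre of a loose round tin lid, 62 mm across, 12 mm high; leave alone.
- spare_jar_mid (a point): Centre of a loose small jar candle, 58 mm across, 50 mm high; leave alone.

How it is judged:
By the outcome, as a careful person would: the job done as asked, in the order asked, and still so for the second after the job is handed in, with the robot touching nothing.
It also fails if it takes over 72 s, if anything falls off the work surface, if the arm or the gripper's body presses on something with over 40 N, if the wrist force passes 120 N, or if a joint passes its speed limit or range.

## Robot

A 6-joint arm with a two-finger parallel gripper is mounted at the origin on a cart in front of the work surface, level with it; the furniture and walls round the work are solid. World frame = base frame: x ahead of the robot, y to its left, z up, the work surface at z = 0. Lengths are in m, angles in rad, forces in N, time in s.
With the tool pointing down it reaches from about 0.3 to 0.775 m from the base axis. Payload 14.6 kg.
Tool frame: the origin (TCP) lies at the very end of the fingers, on their centre line; the grasp point (between the pads) lies 19 mm behind it; z points along the fingers, y is the line along which they close (so a half turn about z gives the same grasp; the last joint's range is limited). The gripper opens to 94 mm and grips with 3 to 60 N. Pads are 16 mm wide; open, the fingers measure 119 mm over their backs; the gripper's body (75 mm by 177 mm) begins 78 mm behind the grasp point.
Start: joints at [1.146, 0.3, 1.521, -0, 1.321, -0.067], TCP at [0.193, 0.515, 0.205] pointing down, gripper open.
Joint ranges: [-3.03, 3.03], [-0.79, 2.21], [0.23, 2.52], [-1.04, 4.18], [0, 3.07], [-2.55, 2.55]. Speed limits (rad/s): [2.22, 2.22, 2.57, 3.14, 3.14, 3.14].

## Interface

Orientations are given as [roll, pitch, yaw] about the fixed x, y, z axes, in that order (R = Rz(yaw) Ry(pitch) Rx(roll)).
In Python, from station import * gives the robot as it stands.
- The arm moves only by the tool jog_arm, never from a script. Its argument "rows" is a list of rows, each a list of 3 entries, a list of its own where there are three numbers: the shift along the tool's x, y, z in m, then the turn about the tool's z in degrees, then the finger opening in m, from 0 to 0.094. A call has 1 to 12 rows; each row shifts and turns the commanded pose from where the row before left it, along the tool's axes as they then stand; what a row does not reach is not made up. A row lasts 1/12 s, in which the tool goes at most 41.7 mm and 7.16 degrees, less where a joint would pass 70% of its speed; a pose out of reach is approached as far as the arm can. A call is refused whole if a number of a shift passes 0.0417 or a number of a turn 7.16, either way. A call with a gripper value outside its range is refused whole. The fingers move at their own pace and stop on an object; "squeeze" is the grip in N (left out, the last holds). Time passes only in rows, so rows that do not move let the fingers close. It gives the time, the measured TCP pose, the force, the opening and the grip force at its end, in the units of the state.
- get_obs(): the state, without advancing time (a new reading comes with each control period).
- camera(name): name is "side" or "top"; returns a dict with "image" (384x512x3 uint8, red, green, blue), "range_z" (384x512 float32, m along the optical axis (not along the pixel's ray), 0 where there is no reading), "K" (3x3 intrinsics, pixels), "world_from_camera" (4x4, takes a point from camera to world coordinates). Camera axes: x right, y up, looking along -z (the intrinsics and any distortion apply to the point x, -y, -z); pixel columns grow to the right and rows downward; lengths in m; the calibration is good to about 2 mm. A picture is of the moment at which its call begins.
- hand_in(): hands the job in; it is judged then, once.
Trained networks look in a picture, given as the dict that the camera call returned (one of the last four; its "shot" number tells which), for a name from the list of things; names that differ only in an ending like _2 or _b are one class to them, and where a whole thing is asked for, a point or a joint stands for the part that bears it (a point fixed in the world has none). Each returns a list of dicts, best first, with "p" (0 to 1); they miss things now and then, are a little off and sometimes report something else, mostly with a low value. They report only what shows in the picture. A call takes as long as a camera call.
- search_frame(label, picture): "at" ([column, row] as shares, 0 to 1, of the picture: columns of its width, rows of its height, amid what is visible of it).
- spot_point(label, picture): "at" ([column, row] as shares, 0 to 1, of the picture: columns of its width, rows of its height: a listed point, or the origin of a listed thing).
The state is a dict: "time_s": time; "qpos": joint angles; "joint_vel": joint speeds; "tau": joint torques, N m; "ee_pos": TCP position; "eef_rot": TCP orientation; "force": force on the tool from outside, world axes, zero at the start; "moment": the same for the moment, N m; "grip_width": finger opening in m; "grip_force": force on a finger pad.
Only numpy, scipy, OpenCV 4.12 (cv2) and the standard library are available. Lean on these libraries where they do the work, as an engineer would, in place of code of your own. Each camera call takes 0.05 s, during which the arm holds its last target. There are 200 camera calls.

## Working session

There is one attempt and no reset: what is moved stays moved. The work goes in short steps, Python scripts to look and compute and a tool call to move; the robot and the scene stay as the last step left them, time stands still between calls to the robot, and variables do not carry over. Pictures are saved under pics/ and viewed, at most 10 in all, crops included, and the job is handed in when it is done.

Besides the shell and the picture viewer there is one more tool, called after "Request:" as name([rows], argument=value, ...), one row to a line, values as JSON. jog_arm: Moves the arm, as the interface text tells. Its arguments: {"type":"object","properties":{"rows":{"type":"array","items":{"type":"array"}},"squeeze":{"type":"number"}},"required":["rows"]}

```bash
mkdir -p pics; ls; cat > h.py <<'E'
from station import *
import numpy as np, cv2
def w(cam,at,z=None):
    H,W=cam["image"].shape[:2]; K=np.array(cam["K"]);T=np.array(cam["world_from_camera"])
    c,r=at[0]*W,at[1]*H
    d=np.array([(c-K[0,2])/K[0,0],-(r-K[1,2])/K[1,1],-1.])
    D=T[:3,:3]@d;o=T[:3,3]
    if z is None:
        rz=cam["range_z"][min(int(r),H-1),min(int(c),W-1)]; return o+D*rz
    return o+D*(z-o[2])/D[2]
Z=dict(first_hinge=.125,fixed_top=.125,second_hinge=.125,middle_top=.125,end_top=.125,screen_foot=0.0,poured_candle_mid=.031,lidded_candle_mid=.036,spool_mid=.025,round_lid_mid=.006,spare_jar_mid=.025)
def report(c,names):
    for n in names:
        for d in spot_point(n,c)[:2]:
            if d["p"]>.2: print(n,round(d["p"],2),np.round(np.array(d["at"])*[512,384]),np.round(w(c,d["at"],Z[n]),4),np.round(w(c,d["at"]),3))
E
python3 - <<'E'
from h import *
for n in("top","side"):
    c=camera(n); cv2.imwrite(f"pics/{n}0.png",c["image"][:,:,::-1]); print(n,c["K"],np.round(c["world_from_camera"],3),[k for k in c]); report(c,Z)
o=get_obs();print(o["ee_pos"],o["eef_rot"],o["force"],o["time_s"])
E
```

```text
pics
top [[491.26324547   0.         253.2147443 ]
 [  0.         491.26324547 195.88116535]
 [  0.           0.           1.        ]] [[-0.025  0.986 -0.163  0.333]
 [-1.    -0.027 -0.005  0.123]
 [-0.01   0.163  0.987  1.33 ]
 [ 0.     0.     0.     1.   ]] ['image', 'range_z', 'K', 'world_from_camera', 'shot']
first_hinge 0.84 [278. 173.] [0.5873 0.0653 0.125 ] [0.589 0.065 0.117]
first_hinge 0.66 [178. 264.] [0.3675 0.3166 0.125 ] [0.37  0.332 0.029]
fixed_top 0.62 [319. 164.] [ 0.6078 -0.0371  0.125 ] [ 0.608 -0.037  0.125]
second_hinge 0.75 [221. 187.] [0.5559 0.2105 0.125 ] [ 0.579  0.22  -0.001]
middle_top 0.85 [255. 175.] [0.5843 0.1241 0.125 ] [ 0.611  0.124 -0.003]
middle_top 0.39 [373. 240.] [ 0.4146 -0.1603  0.125 ] [ 0.423 -0.188  0.006]
end_top 0.92 [201. 216.] [0.4848 0.26   0.125 ] [ 0.501  0.275 -0.004]
screen_foot 0.68 [183. 264.] [0.3715 0.324  0.    ] [0.371 0.32  0.029]
screen_foot 0.58 [273. 182.] [0.5886 0.0753 0.    ] [0.585 0.076 0.017]
poured_candle_mid 0.86 [247. 145.] [0.6877 0.1445 0.031 ] [0.683 0.144 0.048]
lidded_candle_mid 0.87 [208. 145.] [0.6892 0
[... 1112 characters left out ...]
0.4744 0.2474 0.125 ] [0.479 0.256 0.118]
screen_foot 0.79 [285. 213.] [0.5968 0.0873 0.    ] [0.582 0.069 0.02 ]
poured_candle_mid 0.77 [296. 189.] [0.6663 0.1309 0.031 ] [0.592 0.04  0.12 ]
lidded_candle_mid 0.6 [278. 166.] [0.6879 0.2573 0.036 ] [0.668 0.23  0.059]
lidded_candle_mid 0.27 [249. 161.] [0.6227 0.3329 0.036 ] [ 0.653  0.383 -0.003]
spool_mid 0.58 [224. 153.] [0.5839 0.4305 0.025 ] [0.566 0.397 0.049]
round_lid_mid 0.74 [288. 301.] [ 0.4147 -0.1783  0.006 ] [ 0.412 -0.181  0.011]
round_lid_mid 0.27 [286. 185.] [0.674  0.1924 0.006 ] [0.58  0.069 0.122]
[0.19260506 0.51515896 0.20547334] [ 3.14156661e+00 -2.98331820e-05  2.78377617e+00] [ 0.25040491 -0.95638668  0.17280045] 1.2
```

View pics/top0.png

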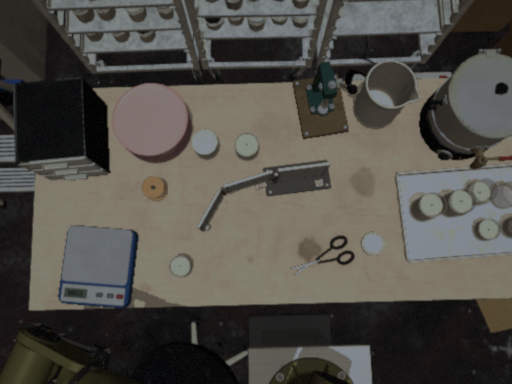

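View pics/side0.png

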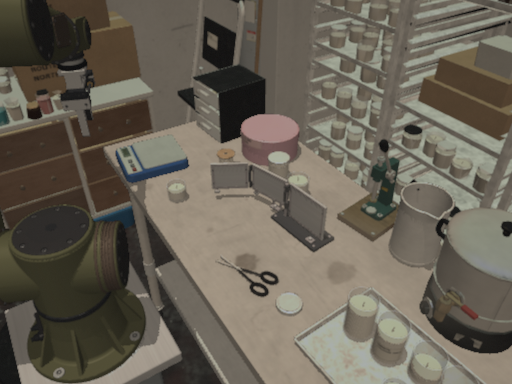

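```bash
cat >> h.py <<'E'
from scipy.optimize import least_squares
def pts(cams=("top",),zl=.113,zh=.137,box=(.35,.68,-.12,.40)):
    out=[]
    for n in cams:
        c=camera(n);H,W=c["range_z"].shape
        r,q=np.mgrid[:H,:W];K=c["K"];T=np.array(c["world_from_camera"]);z=c["range_z"]
        P=np.stack([(q-K[0][2])/K[0][0]*z,-(r-K[1][2])/K[1][1]*z,-z],-1)@T[:3,:3].T+T[:3,3]
        m=(z>0)&(P[...,2]>zl)&(P[...,2]<zh)&(P[...,0]>box[0])&(P[...,0]<box[1])&(P[...,1]>box[2])&(P[...,1]<box[3])
        out.append(P[m])
    return np.vstack(out)
def R(a): return np.array([[np.cos(a),-np.sin(a)],[np.sin(a),np.cos(a)]])
def model(p):
    x,y,f,m,e=p; o=np.array([x,y]);h1=o+R(f)@[-.01,0]
    S=[(o+R(f)@[0,-.006],o+R(f)@[0,-.140])]
    A=R(f+m);S.append((h1+A@[.01,.006],h1+A@[.01,.134]));h2=h1+A@[.005,.139]
    B=R(f+m+e);S.append((h2+B@[.005,.006],h2+B@[.005,.115]))
    return S,h1,h2,h2+B@[.005,.085]
def fit(P,p0,fix=None):
    def sd(p):
        ds=[]
        for a,b in model(p)[0]:
            t=np.clip((P-a)@(b-a)/((b-a)@(b-a)),0,1); ds.append(np.linalg.norm(P-a-t[:,None]*(b-a),axis=1))
        return np.min(ds,0)
    def cov(p): # model points near data
        r=[]
        for a,b in model(p)[0]:
            for t in np.linspace(0,1,8):
                r.append(np.min(np.linalg.norm(P-(a+t*(b-a)),axis=1)))
        return np.array(r)
    if fix is None:
        g=lambda p:np.r_[sd(p),cov(p)*2]; q=np.array(p0,float)
        s=least_squares(g,q,loss="soft_l1",f_scale=.004,diff_step=1e-4); return s.x,np.median(sd(s.x)),np.median(cov(s.x))
    g=lambda v:np.r_[sd(np.r_[fix,v]),cov(np.r_[fix,v])*2]
    s=least_squares(g,p0,loss="soft_l1",f_scale=.004,diff_step=1e-4);q=np.r_[fix,s.x]; return q,np.median(sd(q)),np.median(cov(q))
E
python3 - <<'E'
from h import *
for cs in (("top",),("side",),("top","side")):
    P=pts(cs);q,a,b=fit(P[:,:2],[.597,.065,.12,.1,.4]);print(cs,len(P),np.round(q,4),a,b)
    S,h1,h2,et=model(q);print(np.round(S,3).tolist(),h1,h2,et)
E
```

```text
('top',) 623 [0.5953 0.0726 0.1108 0.1595 0.7784] 0.002404732361620464 0.0012137639183556039
[[[0.596, 0.067], [0.611, -0.067]], [[0.593, 0.08], [0.559, 0.203]], [[0.55, 0.214], [0.456, 0.268]]] [0.58531334 0.07150166] [0.55301165 0.20678877] [0.48182703 0.25350868]
('side',) 587 [0.5911 0.0712 0.1093 0.1469 0.7733] 0.0017778028626003351 0.0010357862130018348
[[[0.592, 0.065], [0.606, -0.068]], [[0.589, 0.078], [0.557, 0.202]], [[0.548, 0.213], [0.455, 0.269]]] [0.58117619 0.07009451] [0.55078042 0.20582254] [0.4805068  0.25390183]
('top', 'side') 1207 [0.5934 0.0736 0.1071 0.1666 0.7702] 0.0025715257857549583 0.0007660865003780268
[[[0.594, 0.068], [0.608, -0.066]], [[0.591, 0.081], [0.557, 0.204]], [[0.548, 0.215], [0.454, 0.27]]] [0.5834563 0.0725021] [0.55070027 0.20767992] [0.47974556 0.25474827]
```

```bash
cat >> h.py <<'E'
import math
def plan(wps,start=None):
    """wps: (x,y,z,yaw_deg,opening,n); prints rows in tool axes"""
    o=get_obs(); p=np.array(o["ee_pos"]) ; yaw=math.degrees(o["eef_rot"][2])
    if start is not None: p=np.array(start[:3]);yaw=start[3]
    rows=[]
    for x,y,z,yw,op,n in wps:
        p0=p.copy();y0=yaw;dy=(yw-yaw+180)%360-180
        for i in range(1,n+1):
            t=p0+(np.array([x,y,z])-p0)*i/n; c,s=math.cos(math.radians(yaw)),math.sin(math.radians(yaw))
            M=np.array([[c,s,0],[s,-c,0],[0,0,-1]])
            d=np.round(M.T@(t-p),3); tn=round(-(y0+dy*i/n-yaw),1)
            p=p+M@d; yaw-=tn; assert np.linalg.norm(d)<.0417 and abs(tn)<7.16,(d,tn)
            rows.append([[float(v) for v in d],tn,op])
    for i in range(0,len(rows),12): print(str(rows[i:i+12]).replace(" ",""))
    print("end",np.round(p,4),yaw)
H1=np.array([.583,.0717]);H2=np.array([.5515,.2067]);F=.109
E
python3 - <<'E'
from h import *
plan([(.511,.287,.205,150,.0,12),(.511,.287,.075,150,0,4)])
w=[]
for k in range(1,25):
    a=116+ (250-116)*k/24; r=.088-.009*min(1,k/6); w.append((H2[0]+r*math.cos(math.radians(a)),H2[1]+r*math.sin(math.radians(a)),.075,150-45*k/24,0,1))
plan(w,(.511,.287,.075,150))
E
```

```text
[[[-0.032,-0.009,0.0],0.8,0.0],[[-0.031,-0.008,0.0],0.8,0.0],[[-0.032,-0.007,0.0],0.8,0.0],[[-0.032,-0.007,0.0],0.8,0.0],[[-0.032,-0.007,0.0],0.8,0.0],[[-0.032,-0.006,0.0],0.7,0.0],[[-0.032,-0.006,0.0],0.8,0.0],[[-0.032,-0.006,0.0],0.8,0.0],[[-0.032,-0.005,0.0],0.8,0.0],[[-0.033,-0.004,0.0],0.8,0.0],[[-0.032,-0.005,0.0],0.8,0.0],[[-0.032,-0.003,0.0],0.8,0.0]]
[[[-0.0,-0.0,0.033],-0.0,0],[[-0.0,-0.0,0.032],-0.0,0],[[-0.0,-0.0,0.033],-0.0,0],[[-0.0,-0.0,0.032],-0.0,0]]
end [0.5108 0.2873 0.0754] 149.99738916459827
[[[0.001,-0.008,0.0],1.9,0],[[0.002,-0.008,0.0],1.8,0],[[0.001,-0.009,0.0],1.9,0],[[-0.001,-0.008,0.0],1.9,0],[[-0.001,-0.008,0.0],1.9,0],[[-0.002,-0.007,0.0],1.8,0],[[-0.002,-0.008,0.0],1.9,0],[[-0.003,-0.007,0.0],1.9,0],[[-0.003,-0.007,0.0],1.9,0],[[-0.005,-0.006,0.0],1.8,0],[[-0.005,-0.006,0.0],1.9,0],[[-0.006,-0.005,0.0],1.9,0]]
[[[-0.007,-0.004,0.0],1.9,0],[[-0.007,-0.003,0.0],1.8,0],[[-0.007,-0.002,0.0],1.9,0],[[-0.008,-0.001,0.0],1.9,0],[[-0.007,-0.0,0.0],1.9,0],[[-0.008,0.0,0.0],1.8,0],[[-0.007,0.002,0.0],1.9,0],[[-0.008,0.003,0.0],1.9,0],[[-0.006,0.003,0.0],1.9,0],[[-0.007,0.005,0.0],1.8,0],[[-0.005,0.005,0.0],1.9,0],[[-0.005,0.006,0.0],1.9,0]]
end [0.5244 0.1328 0.075 ] 104.99999999999987
```

Request:
jog_arm([
  [[-0.032,-0.009,0.0],0.8,0.0],
  [[-0.031,-0.008,0.0],0.8,0.0],
  [[-0.032,-0.007,0.0],0.8,0.0],
  [[-0.032,-0.007,0.0],0.8,0.0],
  [[-0.032,-0.007,0.0],0.8,0.0],
  [[-0.032,-0.006,0.0],0.7,0.0],
  [[-0.032,-0.006,0.0],0.8,0.0],
  [[-0.032,-0.006,0.0],0.8,0.0],
  [[-0.032,-0.005,0.0],0.8,0.0],
  [[-0.033,-0.004,0.0],0.8,0.0],
  [[-0.032,-0.005,0.0],0.8,0.0],
  [[-0.032,-0.003,0.0],0.8,0.0],
], squeeze=20)

```text
time_s: 2.4
ee_pos: [0.5119, 0.286, 0.2055]
eef_rot: [3.142, 0.0, 2.617]
force: [0.1, 1.0, 0.6]
grip_width: 0.0174
grip_force: 0.0
```

Request:
jog_arm([
  [[0,0,0],0,0],
  [[0,0,0.033],0,0],
  [[0,0,0.032],0,0],
  [[0,0,0.033],0,0],
  [[0,0,0.032],0,0],
  [[0,0,0],0,0],
])

```text
time_s: 2.9
ee_pos: [0.5078, 0.2862, 0.0696]
eef_rot: [-3.134, -0.005, 2.618]
force: [-0.5, -0.3, -0.6]
grip_width: -0.0
grip_force: 0.0
```

Request:
jog_arm([
  [[0.001,-0.008,0.0],1.9,0],
  [[0.002,-0.008,0.0],1.8,0],
  [[0.001,-0.009,0.0],1.9,0],
  [[-0.001,-0.008,0.0],1.9,0],
  [[-0.001,-0.008,0.0],1.9,0],
  [[-0.002,-0.007,0.0],1.8,0],
  [[-0.002,-0.008,0.0],1.9,0],
  [[-0.003,-0.007,0.0],1.9,0],
  [[-0.003,-0.007,0.0],1.9,0],
  [[-0.005,-0.006,0.0],1.8,0],
  [[-0.005,-0.006,0.0],1.9,0],
  [[-0.006,-0.005,0.0],1.9,0],
])

```text
time_s: 3.9
ee_pos: [0.4718, 0.2019, 0.0754]
eef_rot: [-3.141, -0.0, 2.222]
force: [-0.3, 0.1, 0.5]
grip_width: 0.0002
grip_force: 0.4
```

```bash
python3 - <<'E'
from h import *
P=pts(("side",),box=(.38,.68,-.12,.30));q,a,b=fit(P[:,:2],[.15,1.8],[.591,.0712,.109]);print(len(P),q,a,b)
c=camera("top");cv2.imwrite("pics/t1.png",cv2.resize(c["image"][100:300,130:350,::-1],None,fx=3,fy=3)[:,:660])
o=get_obs();print(o["ee_pos"],o["force"])
E
```

```text
588 [0.591      0.0712     0.109      0.17643594 1.62358849] 0.002178835829925104 0.0011212081781593161
[0.47195483 0.20152417 0.07542206] [-1.17993566  0.56340437  0.34858444]
```

View pics/t1.png

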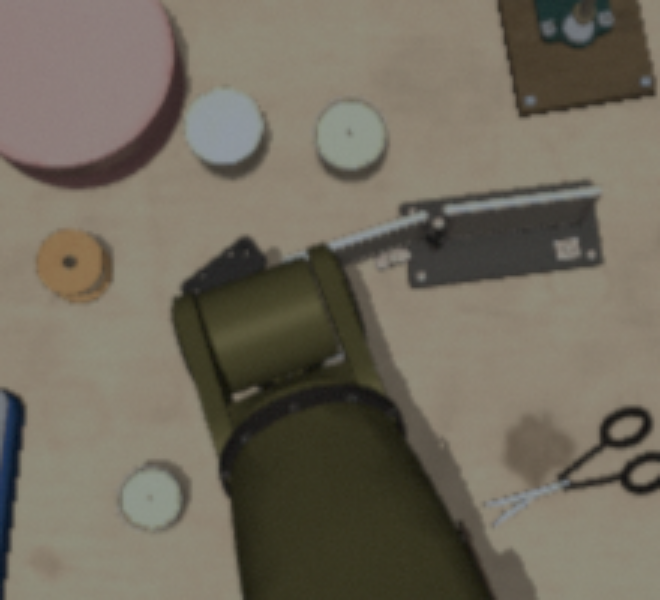

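The picture shows the middle panel where it was, from (430,220) to about (290,260), and the end panel under the wrist. The candles stand untouched, and the fit gives end ≈ 1.6 rad, so the push works.

Request:
jog_arm([
  [[-0.007,-0.004,0.0],1.9,0],
  [[-0.007,-0.003,0.0],1.8,0],
  [[-0.007,-0.002,0.0],1.9,0],
  [[-0.008,-0.001,0.0],1.9,0],
  [[-0.007,0,0.0],1.9,0],
  [[-0.008,0.0,0.0],1.8,0],
  [[-0.007,0.002,0.0],1.9,0],
  [[-0.008,0.003,0.0],1.9,0],
  [[-0.006,0.003,0.0],1.9,0],
  [[-0.007,0.005,0.0],1.8,0],
  [[-0.005,0.005,0.0],1.9,0],
  [[-0.005,0.006,0.0],1.9,0],
])

```text
time_s: 5.0
ee_pos: [0.5249, 0.1326, 0.0754]
eef_rot: [-3.141, 0.0, 1.829]
force: [0.4, 1.6, 0.5]
grip_width: 0.0005
grip_force: 0.4
```

```bash
python3 - <<'E'
from h import *
P=pts(("side",),box=(.38,.68,-.12,.30));q,a,b=fit(P[:,:2],[.17,2.7],[.591,.0712,.109]);print(len(P),q,a,b)
o=get_obs();print(o["ee_pos"],o["force"])
S,h1,h2,et=model(q);print(np.round(S,3).tolist(),h2)
E
```

```text
490 [0.591      0.0712     0.109      0.18864908 2.73592742] 0.002588234578400179 0.002317926979870903
[0.52587272 0.1321659  0.07544597] [ 0.67566754 -0.76483899  0.19265886]
[[[0.592, 0.065], [0.606, -0.068]], [[0.589, 0.079], [0.551, 0.201]], [[0.539, 0.199], [0.528, 0.091]]] [0.54507448 0.2044665 ]
```

```bash
python3 - <<'E'
from h import *
plan([(.510,.133,.075,105,0,2),(.510,.133,.173,105,.0,4),(.5555,.1205,.173,107,.094,4),(.5555,.1205,.173,107,.094,2),(.5555,.1205,.062,107,.094,6),],(.5255,.1325,.075,105))
E
```

```text
[[[0.002,-0.007,0.0],-0.0,0],[[0.002,-0.008,0.0],-0.0,0],[[0.0,0.0,-0.024],-0.0,0.0],[[0.0,0.0,-0.025],-0.0,0.0],[[0.0,0.0,-0.024],-0.0,0.0],[[0.0,0.0,-0.025],-0.0,0.0],[[-0.006,0.01,0.0],-0.5,0.094],[[-0.006,0.01,0.0],-0.5,0.094],[[-0.006,0.011,0.0],-0.5,0.094],[[-0.006,0.01,0.0],-0.5,0.094],[[0.0,-0.0,0.0],-0.0,0.094],[[0.0,-0.0,0.0],-0.0,0.094]]
[[[0.0,-0.0,0.018],-0.0,0.094],[[0.0,-0.0,0.019],-0.0,0.094],[[0.0,-0.0,0.019],-0.0,0.094],[[0.0,-0.0,0.018],-0.0,0.094],[[0.0,-0.0,0.019],-0.0,0.094],[[0.0,-0.0,0.018],-0.0,0.094]]
end [0.5559 0.1205 0.062 ] 107.0
```

Request:
jog_arm([
  [[0.002,-0.007,0.0],0,0],
  [[0.002,-0.008,0.0],0,0],
  [[0.0,0.0,-0.024],0,0.0],
  [[0.0,0.0,-0.025],0,0.0],
  [[0.0,0.0,-0.024],0,0.0],
  [[0.0,0.0,-0.025],0,0.0],
  [[-0.006,0.01,0.0],-0.5,0.094],
  [[-0.006,0.01,0.0],-0.5,0.094],
  [[-0.006,0.011,0.0],-0.5,0.094],
  [[-0.006,0.01,0.0],-0.5,0.094],
  [[0.0,0,0.0],0,0.094],
  [[0.0,0,0.0],0,0.094],
])

```text
time_s: 6.05
ee_pos: [0.5538, 0.1212, 0.1731]
eef_rot: [-3.141, -0.0, 1.868]
force: [-0.4, 0.2, -0.3]
grip_width: 0.037
grip_force: 0.0
```

```bash
python3 - <<'E'
from h import *
o=get_obs();print(o["ee_pos"],o["force"],o["grip_width"])
P=pts(("side",),box=(.38,.68,-.12,.30));q,a,b=fit(P[:,:2],[.17,2.7],[.591,.0712,.109]);print(len(P),q,a,b)
S,h1,h2,et=model(q);print(np.round(S,3).tolist(),h2)
E
```

```text
[0.55381016 0.12123552 0.17313675] [-0.36768559  0.16722071 -0.29927333] 0.03696454441784239
540 [0.591      0.0712     0.109      0.17929207 2.84127602] 0.001740765239374444 0.0012227663761190171
[[[0.592, 0.065], [0.606, -0.068]], [[0.589, 0.079], [0.553, 0.201]], [[0.541, 0.199], [0.54, 0.09]]] [0.54633319 0.20479732]
```

Request:
jog_arm([
  [[0,0,0],0,0.094],
  [[0,0,0],0,0.094],
  [[0,0,0],0,0.094],
  [[0,0,0],0,0.094],
  [[0,0,0],0,0.094],
  [[0,0,0],0,0.094],
  [[0,0,0],0,0.094],
  [[0,0,0],0,0.094],
  [[0,0,0],0,0.094],
  [[0,0,0],0,0.094],
], squeeze=30)

```text
time_s: 6.93
ee_pos: [0.5547, 0.1211, 0.1734]
eef_rot: [-3.142, 0.0, 1.867]
force: [-0.0, 0.1, -0.4]
grip_width: 0.0941
grip_force: 0.0
```

Request:
jog_arm([
  [[0,0,0.018],0,0.094],
  [[0,0,0.019],0,0.094],
  [[0,0,0.019],0,0.094],
  [[0,0,0.018],0,0.094],
  [[0,0,0.019],0,0.094],
  [[0,0,0.018],0,0.094],
  [[0,0,0],0,0.094],
])

```text
time_s: 7.52
ee_pos: [0.553, 0.1208, 0.0592]
eef_rot: [-3.136, -0.001, 1.867]
force: [-0.8, -0.5, 0.2]
grip_width: 0.0939
grip_force: 0.0
```

Request:
jog_arm([
  [[0,0,0],0,0.06],
  [[0,0,0],0,0.05],
  [[0,0,0],0,0.04],
  [[0,0,0],0,0.03],
  [[0,0,0],0,0.01],
  [[0,0,0],0,0.01],
  [[0,0,0],0,0.01],
  [[0,0,0],0,0.01],
  [[0,0,0],0,0.01],
  [[0,0,0],0,0.01],
  [[0,0,0],0,0.01],
  [[0,0,0],0,0.01],
])

```text
time_s: 8.52
ee_pos: [0.5564, 0.1226, 0.0632]
eef_rot: [3.136, -0.001, 1.869]
force: [14.7, 12.9, -4.5]
grip_width: 0.0295
grip_force: 32.5
```

Request:
jog_arm([
  [[0,0,0],0,0.0],
  [[0,0,0],0,0.0],
  [[0,0,0],0,0.0],
  [[0,0,0],0,0.0],
  [[0,0,0],0,0.0],
  [[0,0,0],0,0.0],
])

```text
time_s: 9.02
ee_pos: [0.5561, 0.1225, 0.0632]
eef_rot: [3.137, -0.001, 1.869]
force: [9.7, 10.5, -3.5]
grip_width: 0.0239
grip_force: 30.9
```

```bash
python3 - <<'E'
from h import *
o=get_obs();print(o["ee_pos"],o["force"],o["moment"],o["grip_width"],o["grip_force"])
P=pts(("side",),box=(.38,.68,-.12,.30));q,a,b=fit(P[:,:2],[.17,2.9],[.591,.0712,.109]);print(len(P),q,a,b)
c=camera("side");cv2.imwrite("pics/s2.png",cv2.resize(c["image"][90:270,160:380,::-1],None,fx=3.3,fy=3.3))
E
```

```text
[0.55605107 0.12252152 0.06318114] [ 9.70721171 10.54792436 -3.52426617] [ 1.63935376 -1.3655891   0.64825673] 0.023874484808996628 30.92043844908403
420 [0.591      0.0712     0.109      0.5595952  3.00770408] 0.0026135209957866834 0.002448280557820699
```

View pics/s2.png

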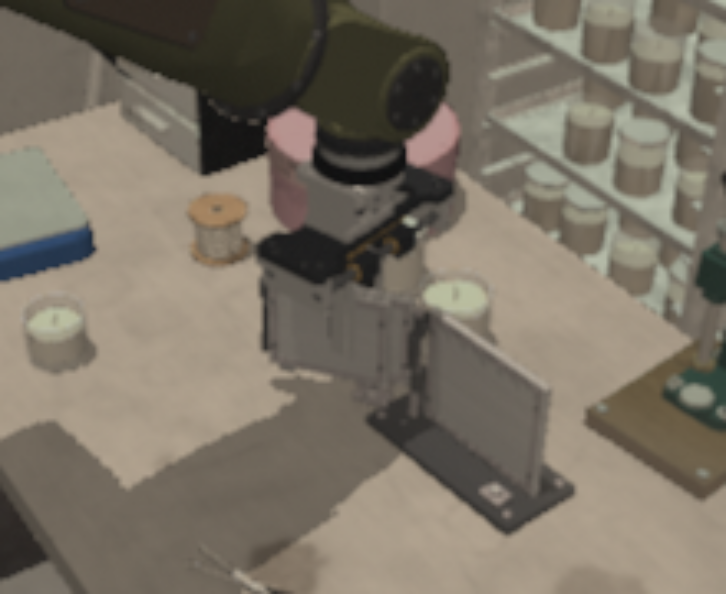

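The fingers closed around a centre off the panels' line, so the middle panel swung to about 0.46 rad and the pair lies askew between the pads, at (330,320) in the crop. I'll open a little, align to the pair and squeeze again.

Request:
jog_arm([
  [[0,0,0],0,0.05],
  [[0,0,0],0,0.05],
  [[0,0,0],0,0.05],
  [[0,0,0],0,0.05],
  [[0,0,0],-5.3,0.05],
  [[0,0,0],-5.3,0.05],
  [[0,0,0],-5.4,0.05],
  [[0,0,0],0,0.05],
])

```text
time_s: 9.78
ee_pos: [0.5546, 0.1209, 0.0624]
eef_rot: [-3.141, 0.0, 2.151]
force: [-1.3, -0.5, 0.4]
grip_width: 0.0502
grip_force: 0.0
```

Request:
jog_arm([
  [[0,0,0],0,0.04],
  [[0,0,0],0,0.03],
  [[0,0,0],0,0.02],
  [[0,0,0],0,0.01],
  [[0,0,0],0,0.0],
  [[0,0,0],0,0.0],
  [[0,0,0],0,0.0],
  [[0,0,0],0,0.0],
  [[0,0,0],0,0.0],
  [[0,0,0],0,0.0],
  [[0,0,0],0,0.0],
  [[0,0,0],0,0.0],
], squeeze=40)

```text
time_s: 10.78
ee_pos: [0.5551, 0.1216, 0.0625]
eef_rot: [3.14, 0.0, 2.147]
force: [6.4, 4.3, -2.3]
grip_width: 0.0185
grip_force: 39.9
```

Request:
jog_arm([
  [[0,0,0],0,0.0],
  [[0,0,0],0,0.0],
  [[0,0,0],0,0.0],
  [[0,0,0],0,0.0],
], squeeze=60)

```text
time_s: 11.12
ee_pos: [0.5554, 0.1217, 0.0625]
eef_rot: [3.14, 0.001, 2.148]
force: [8.5, 6.3, -4.2]
grip_width: 0.0183
grip_force: 59.5
```

Request:
jog_arm([
  [[0,0,0],0,0.05],
  [[0,0,0],0,0.05],
  [[0,0,0],0,0.05],
  [[0,0,0],0,0.05],
  [[0,0,0],0,0.05],
  [[0,0,-0.03],0,0.05],
  [[0,0,-0.03],0,0.05],
  [[0,0,-0.03],0,0.05],
  [[0,0,-0.03],0,0.05],
  [[0,0,0],0,0],
])

```text
time_s: 11.95
ee_pos: [0.5566, 0.1214, 0.1886]
eef_rot: [3.134, 0.004, 2.147]
force: [1.0, 0.4, -0.4]
grip_width: 0.0462
grip_force: 0.0
```

```bash
python3 - <<'E'
from h import *
o=get_obs();print(o["ee_pos"],o["eef_rot"],o["grip_width"])
P=pts(("side",),box=(.38,.68,-.12,.30));
for g in ([.45,3.1],[.35,2.9]):
    q,a,b=fit(P[:,:2],g,[.591,.0712,.109]);print(len(P),q,a,b)
print(model(q)[1:])
c=camera("side");cv2.imwrite("pics/s3.png",cv2.resize(c["image"][90:270,160:380,::-1],None,fx=3.3,fy=3.3))
E
```

```text
[0.55659321 0.12136855 0.18857795] [3.13372788 0.0035614  2.14655905] 0.0461916104731091
534 [0.591      0.0712     0.109      0.54384037 3.15073316] 0.0018049979837062797 0.001005144924557367
534 [0.591      0.0712     0.109      0.54520314 3.15121244] 0.0017837831095766908 0.001005144924557367
(array([0.58105935, 0.07011216]), array([0.50044174, 0.18345589]), array([0.54887479, 0.11342561]))
```

View pics/s3.png

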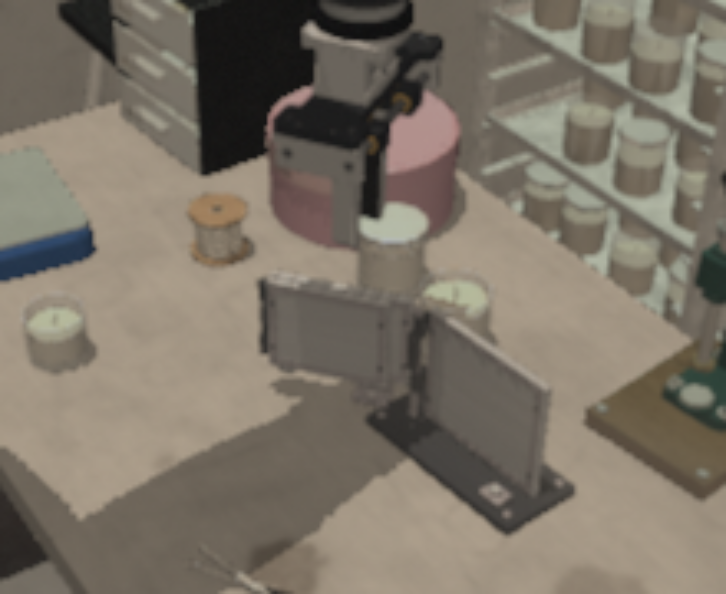

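The pair is shut flat (fit e = 3.15), seen at (265,280)–(400,390) in the crop with the middle at about 0.5 rad. All the candles are in place. Next I'll push its far face round with closed fingers.

```bash
python3 - <<'E'
from h import *
plan([(.573,.181,.188,123,0,4),(.573,.181,.188,123,0,2),(.573,.181,.075,123,0,5)],(.5555,.1215,.188,123))
w=[]
for k in range(1,37):
    a=math.radians(95+155*k/36); r=.110-.007*min(1,k/6); w.append((H1[0]+r*math.cos(a),H1[1]+r*math.sin(a),.075,123-27*k/36,0,1))
plan(w,(.573,.181,.075,123))
E
```

```text
[[[0.01,0.012,0.0],-0.0,0],[[0.01,0.012,0.0],-0.0,0],[[0.01,0.011,0.0],-0.0,0],[[0.01,0.012,0.0],-0.0,0],[[0.0,0.0,0.0],-0.0,0],[[0.0,0.0,0.0],-0.0,0],[[0.0,0.0,0.023],-0.0,0],[[0.0,0.0,0.022],-0.0,0],[[0.0,0.0,0.023],-0.0,0],[[0.0,0.0,0.022],-0.0,0],[[0.0,0.0,0.023],-0.0,0]]
end [0.5731 0.1806 0.075 ] 123.0
[[[0.003,-0.007,0.0],0.8,0],[[0.001,-0.008,0.0],0.7,0],[[0.001,-0.008,0.0],0.8,0],[[0.001,-0.009,0.0],0.7,0],[[-0.001,-0.007,0.0],0.8,0],[[-0.001,-0.008,0.0],0.7,0],[[-0.0,-0.008,0.0],0.8,0],[[-0.002,-0.008,0.0],0.7,0],[[-0.002,-0.007,0.0],0.8,0],[[-0.002,-0.007,0.0],0.7,0],[[-0.003,-0.007,0.0],0.8,0],[[-0.004,-0.007,0.0],0.7,0]]
[[[-0.005,-0.006,0.0],0.8,0],[[-0.005,-0.006,0.0],0.7,0],[[-0.005,-0.006,0.0],0.8,0],[[-0.006,-0.005,0.0],0.7,0],[[-0.006,-0.004,0.0],0.8,0],[[-0.007,-0.004,0.0],0.7,0],[[-0.007,-0.003,0.0],0.8,0],[[-0.007,-0.003,0.0],0.7,0],[[-0.008,-0.002,0.0],0.8,0],[[-0.008,-0.001,0.0],0.7,0],[[-0.007,-0.001,0.0],0.8,0],[[-0.008,0.0,0.0],0.7,0]]
[[[-0.008,0.001,0.0],0.8,0],[[-0.007,0.001,0.0],0.7,0],[[-0.008,0.002,0.0],0.8,0],[[-0.007,0.003,0.0],0.7,0],[[-0.007,0.004,0.0],0.8,0],[[-0.007,0.003,0.0],0.7,0],[[-0.006,0.005,0.0],0.8,0],[[-0.006,0.005,0.0],0.7,0],[[-0.005,0.006,0.0],0.8,0],[[-0.005,0.006,0.0],0.7,0],[[-0.004,0.006,0.0],0.8,0],[[-0.004,0.007,0.0],0.7,0]]
end [ 0.5479 -0.025   0.075 ] 96.0
```

Request:
jog_arm([
  [[0.01,0.012,0.0],0,0],
  [[0.01,0.012,0.0],0,0],
  [[0.01,0.011,0.0],0,0],
  [[0.01,0.012,0.0],0,0],
  [[0,0,0],0,0],
  [[0,0,0],0,0],
  [[0,0,0.023],0,0],
  [[0,0,0.022],0,0],
  [[0,0,0.023],0,0],
  [[0,0,0.022],0,0],
  [[0,0,0.023],0,0],
  [[0,0,0],0,0],
], squeeze=20)

```text
time_s: 13.05
ee_pos: [0.57, 0.1794, 0.0649]
eef_rot: [-3.135, -0.002, 2.146]
force: [-0.1, 0.2, -0.6]
grip_width: 0.0006
grip_force: 0.0
```

Request:
jog_arm([
  [[0.003,-0.007,0.0],0.8,0],
  [[0.001,-0.008,0.0],0.7,0],
  [[0.001,-0.008,0.0],0.8,0],
  [[0.001,-0.009,0.0],0.7,0],
  [[-0.001,-0.007,0.0],0.8,0],
  [[-0.001,-0.008,0.0],0.7,0],
  [[0,-0.008,0.0],0.8,0],
  [[-0.002,-0.008,0.0],0.7,0],
  [[-0.002,-0.007,0.0],0.8,0],
  [[-0.002,-0.007,0.0],0.7,0],
  [[-0.003,-0.007,0.0],0.8,0],
  [[-0.004,-0.007,0.0],0.7,0],
])

```text
time_s: 14.05
ee_pos: [0.4957, 0.1274, 0.0694]
eef_rot: [-3.141, -0.0, 1.988]
force: [1.8, 1.6, -0.2]
grip_width: 0.0005
grip_force: 0.9
```

Request:
jog_arm([
  [[-0.005,-0.006,0.0],0.8,0],
  [[-0.005,-0.006,0.0],0.7,0],
  [[-0.005,-0.006,0.0],0.8,0],
  [[-0.006,-0.005,0.0],0.7,0],
  [[-0.006,-0.004,0.0],0.8,0],
  [[-0.007,-0.004,0.0],0.7,0],
  [[-0.007,-0.003,0.0],0.8,0],
  [[-0.007,-0.003,0.0],0.7,0],
  [[-0.008,-0.002,0.0],0.8,0],
  [[-0.008,-0.001,0.0],0.7,0],
  [[-0.007,-0.001,0.0],0.8,0],
  [[-0.008,0.0,0.0],0.7,0],
])

```text
time_s: 15.05
ee_pos: [0.4843, 0.0379, 0.0694]
eef_rot: [-3.141, -0.0, 1.831]
force: [0.7, 2.4, 0.2]
grip_width: 0.0004
grip_force: 1.0
```

Request:
jog_arm([
  [[-0.008,0.001,0.0],0.8,0],
  [[-0.007,0.001,0.0],0.7,0],
  [[-0.008,0.002,0.0],0.8,0],
  [[-0.007,0.003,0.0],0.7,0],
  [[-0.007,0.004,0.0],0.8,0],
  [[-0.007,0.003,0.0],0.7,0],
  [[-0.006,0.005,0.0],0.8,0],
  [[-0.006,0.005,0.0],0.7,0],
  [[-0.005,0.006,0.0],0.8,0],
  [[-0.005,0.006,0.0],0.7,0],
  [[-0.004,0.006,0.0],0.8,0],
  [[-0.004,0.007,0.0],0.7,0],
])

```text
time_s: 16.05
ee_pos: [0.5478, -0.026, 0.0694]
eef_rot: [-3.141, 0.0, 1.674]
force: [-1.7, 1.0, 0.8]
grip_width: 0.0003
grip_force: 0.9
```

```bash
python3 - <<'E'
from h import *
o=get_obs();print(o["ee_pos"],o["eef_rot"],o["force"],o["grip_width"])
P=pts(("side",),box=(.38,.68,-.12,.30));
q,a,b=fit(P[:,:2],[2.9,3.14],[.591,.0712,.109]);print(len(P),q,a,b)
c=camera("side");cv2.imwrite("pics/s4.png",cv2.resize(c["image"][90:290,160:400,::-1],None,fx=3,fy=3))
E
```

```text
[ 0.54777137 -0.02603299  0.06938536] [-3.14135298e+00  2.70232617e-05  1.67421565e+00] [-1.65411906  1.00983151  0.84087681] 0.00034714112992064545
281 [0.591      0.0712     0.109      2.75883467 2.68195378] 0.004455559504067868 0.012962420585674012
```

View pics/s4.png

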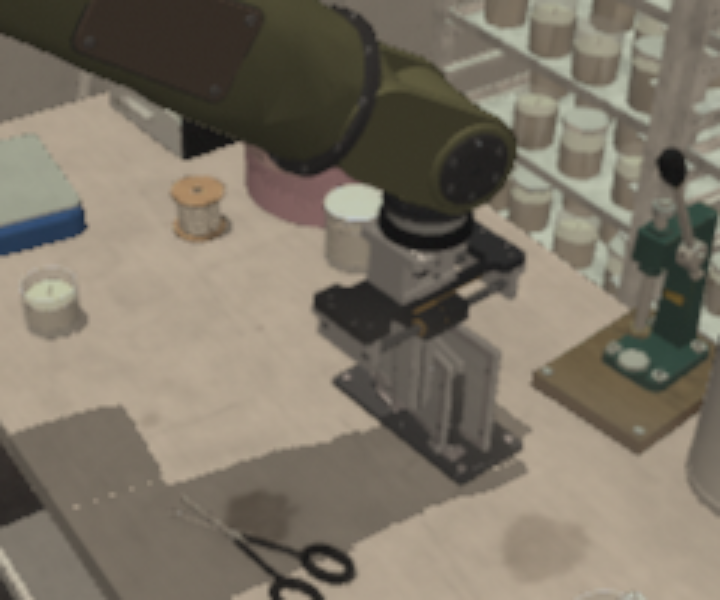

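The pair (440,370) stands about 0.2 rad short of the fixed panel (490,370), with the neighbours undisturbed. Now I'll straddle all three and squeeze.

```bash
python3 - <<'E'
from h import *
plan([(.528,-.026,.0695,96,0,2),(.528,-.026,.18,96,0,4),(.593,-.029,.18,96.2,.094,6)],(.5478,-.026,.0695,96))
E
```

```text
[[[0.001,-0.01,0.0],-0.0,0],[[0.001,-0.01,0.0],-0.0,0],[[0.0,0.0,-0.028],-0.0,0],[[0.0,0.0,-0.027],-0.0,0],[[0.0,0.0,-0.028],-0.0,0],[[0.0,0.0,-0.027],-0.0,0],[[-0.002,0.011,-0.0],-0.0,0.094],[[-0.001,0.011,-0.0],-0.1,0.094],[[-0.002,0.01,-0.0],-0.0,0.094],[[-0.002,0.011,-0.0],-0.0,0.094],[[-0.001,0.011,-0.0],-0.1,0.094],[[-0.002,0.011,-0.001],-0.0,0.094]]
end [ 0.5934 -0.0292  0.1805] 96.19999999999999
```

Request:
jog_arm([
  [[0.001,-0.01,0.0],0,0],
  [[0.001,-0.01,0.0],0,0],
  [[0.0,0.0,-0.028],0,0],
  [[0.0,0.0,-0.027],0,0],
  [[0.0,0.0,-0.028],0,0],
  [[0.0,0.0,-0.027],0,0],
  [[-0.002,0.011,0],0,0.094],
  [[-0.001,0.011,0],-0.1,0.094],
  [[-0.002,0.01,0],0,0.094],
  [[-0.002,0.011,0],0,0.094],
  [[-0.001,0.011,0],-0.1,0.094],
  [[-0.002,0.011,0],0,0.094],
])

```text
time_s: 17.15
ee_pos: [0.5933, -0.0288, 0.1795]
eef_rot: [3.141, 0.0, 1.679]
force: [-0.5, -1.2, -0.3]
grip_width: 0.037
grip_force: 0.0
```

Request:
jog_arm([
  [[0,0,0],0,0.094],
  [[0,0,0],0,0.094],
  [[0,0,0],0,0.094],
  [[0,0,0],0,0.094],
  [[0,0,0],0,0.094],
  [[0,0,0],0,0.094],
  [[0,0,0],0,0.094],
  [[0,0,0],0,0.094],
  [[0,0,0],0,0.094],
  [[0,0,0],0,0.094],
], squeeze=30)

```text
time_s: 17.98
ee_pos: [0.5928, -0.0289, 0.1795]
eef_rot: [3.142, 0.0, 1.679]
force: [0.8, -0.5, 0.0]
grip_width: 0.0941
grip_force: 0.0
```

```bash
python3 - <<'E'
from h import *
o=get_obs();print(o["ee_pos"],o["eef_rot"],o["force"],o["grip_width"])
for n in("side",):
    P=pts((n,),box=(.45,.68,-.12,.15));
    q,a,b=fit(P[:,:2],[2.9,3.14],[.591,.0712,.109]);print(n,len(P),q,a,b)
    d=(P[:,:2]-[.592,.0715])@R(.109); m=(d[:,1]<-.075)&(d[:,1]>-.12); print(np.histogram(d[m,0],np.arange(-.07,.03,.005)))
E
```

```text
[ 0.59276783 -0.02889437  0.17945121] [3.14159117e+00 2.43887303e-05 1.67897442e+00] [ 0.79056222 -0.49094635  0.00203238] 0.09411701608947132
side 482 [0.591      0.0712     0.109      2.94800007 3.13666155] 0.0017750376686128178 0.0010179500445053188
(array([ 0,  0,  0,  0,  5, 30, 23, 25, 19,  7,  0,  0,  2, 50, 20,  1,  0,
        0,  0]), array([-7.00000000e-02, -6.50000000e-02, -6.00000000e-02, -5.50000000e-02,
       -5.00000000e-02, -4.50000000e-02, -4.00000000e-02, -3.50000000e-02,
       -3.00000000e-02, -2.50000000e-02, -2.00000000e-02, -1.50000000e-02,
       -1.00000000e-02, -5.00000000e-03,  5.55111512e-17,  5.00000000e-03,
        1.00000000e-02,  1.50000000e-02,  2.00000000e-02,  2.50000000e-02]))
```

Request:
jog_arm([
  [[0,0,0.018],0,0.094],
  [[0,0,0.019],0,0.094],
  [[0,0,0.019],0,0.094],
  [[0,0,0.018],0,0.094],
  [[0,0,0.019],0,0.094],
  [[0,0,0.018],0,0.094],
  [[0,0,0],0,0.094],
])

```text
time_s: 18.62
ee_pos: [0.5911, -0.0287, 0.065]
eef_rot: [-3.136, -0.001, 1.679]
force: [-0.9, -1.1, -0.3]
grip_width: 0.0938
grip_force: 0.0
```

Request:
jog_arm([
  [[0,0,0],0,0.07],
  [[0,0,0],0,0.06],
  [[0,0,0],0,0.05],
  [[0,0,0],0,0.04],
  [[0,0,0],0,0.03],
  [[0,0,0],0,0.02],
  [[0,0,0],0,0.02],
  [[0,0,0],0,0.02],
  [[0,0,0],0,0.02],
  [[0,0,0],0,0.02],
  [[0,0,0],0,0.02],
  [[0,0,0],0,0.02],
])

```text
time_s: 19.62
ee_pos: [0.5968, -0.0292, 0.0683]
eef_rot: [3.132, 0.002, 1.679]
force: [41.3, -2.3, -23.6]
grip_width: 0.0285
grip_force: 30.0
```

Request:
jog_arm([
  [[0,0.001,0],0,0.02],
  [[0,0.001,0],0,0.02],
  [[0,0.001,0],0,0.02],
  [[0,0.001,0],0,0.02],
  [[0,0,0],0,0.02],
  [[0,0,0],0,0.02],
  [[0,0,0],0,0.02],
], squeeze=45)

```text
time_s: 20.2
ee_pos: [0.5968, -0.0291, 0.0683]
eef_rot: [3.142, 0.001, 1.678]
force: [1.9, -5.9, -2.9]
grip_width: 0.0272
grip_force: 45.0
```

Request:
jog_arm([
  [[0,0,0],0,0.07],
  [[0,0,0],0,0.07],
  [[0,0,0],0,0.07],
  [[0,0,0],0,0.07],
  [[0,0,0],0,0.07],
  [[0,0,-0.03],0,0.07],
  [[0,0,-0.03],0,0.07],
  [[0,0,-0.03],0,0.07],
  [[0,0,-0.03],0,0.07],
  [[0,0,-0.03],0,0.07],
  [[0,0,0],0,0.07],
])

```text
time_s: 21.12
ee_pos: [0.5985, -0.0285, 0.2249]
eef_rot: [3.133, 0.002, 1.679]
force: [0.1, 0.4, 0.5]
grip_width: 0.0701
grip_force: 0.0
```

```bash
python3 - <<'E'
from h import *
o=get_obs();print(o["ee_pos"],o["force"])
P=pts(("side",),box=(.45,.68,-.12,.15));
q,a,b=fit(P[:,:2],[3.1,3.14],[.591,.0712,.109]);print(len(P),q,a,b)
d=(P[:,:2]-[.592,.0715])@R(.109)
for lo,hi in((-.04,-.015),(-.08,-.055),(-.13,-.1)):
    m=(d[:,1]<hi)&(d[:,1]>lo); print(np.percentile(d[m,0],[2,25,50,75,98]).round(4))
c=camera("side");cv2.imwrite("pics/s5.png",cv2.resize(c["image"][90:290,160:400,::-1],None,fx=3,fy=3))
report(camera("top"),["poured_candle_mid","lidded_candle_mid","spool_mid","round_lid_mid","spare_jar_mid"])
E
```

```text
[ 0.59852688 -0.02850032  0.22494536] [0.11353082 0.35735024 0.4556954 ]
463 [0.591      0.0712     0.109      3.14149292 3.12745665] 0.0017240198201393983 0.0010566904520531019
[-0.0228 -0.0205 -0.012  -0.002   0.0039]
[-0.0238 -0.0209 -0.0123 -0.005   0.0044]
[-0.0244 -0.0213 -0.0123 -0.0029  0.0034]
poured_candle_mid 0.59 [247. 145.] [0.689  0.1428 0.031 ] [0.685 0.143 0.045]
lidded_candle_mid 0.86 [207. 146.] [0.6874 0.2515 0.036 ] [0.679 0.248 0.068]
spool_mid 0.73 [156. 188.] [0.5764 0.3931 0.025 ] [0.571 0.387 0.056]
spare_jar_mid 0.94 [183. 266.] [0.3651 0.3202 0.025 ] [0.365 0.319 0.035]
```

View pics/s5.png

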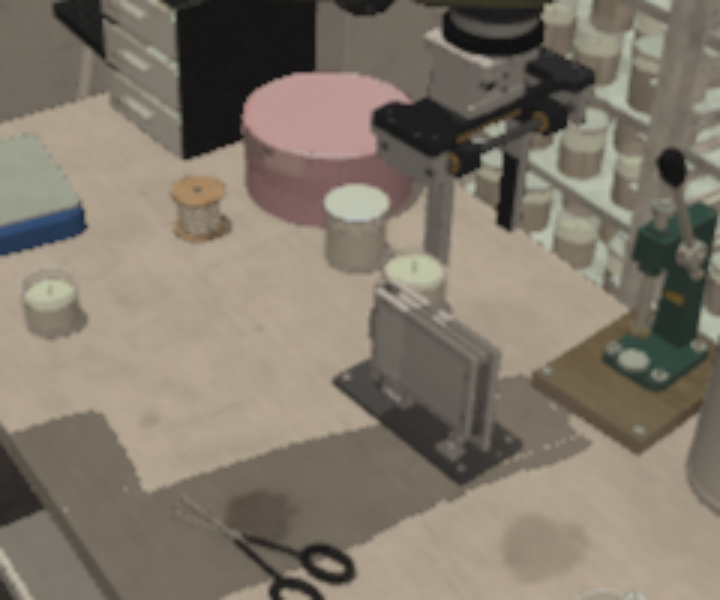

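The screen is flat shut, panels parallel at (375–500, 290–440) in the crop, m = e = 3.14 in the fit. The gripper is clear above it and the candles are where they were.

```bash
python3 -c "
from station import *
print(hand_in())"
```

```text
the job is handed in; nothing more can be done
None
```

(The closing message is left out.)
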